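# Change the thread-reel feeder over to the green bin

### The job

The grey bin is full and its chute is shut off, so the thread reels are backed up on the seesaw gate. With your fingertips push the empty green bin straight back until it rests against the green stop bar below the open chute, and only then press the yellow pad at the raised end of the gate down to rock it over, so that all three reels roll down the open chute into the green bin. Only push: do not lift or tip the bin, do not touch the reels, and leave the other things on the bench where they are.

Things in the scene. Friction and masses are not known exactly. Their poses are not given: they have to be found in the camera images.
- feeder: Green steel feeder, fixed. Origin on the bench right below the gate's pivot (pivot 120 mm up, axis along x), z up. Its y runs along trough and chutes, from the open chute (-y) to the shut-off one (+y); x points to its far side. Turned up to 0.2 rad. Base plate 130 (x) x 330 (y) x 10 mm, centred. A red plate at y = +125 mm and the full grey bin at y = +267 mm (fixed) are the shut-off side
- chute_lip (a point): Middle of the lower end of the open aluminium chute, on its floor, 85 mm above the bench (underside 80 mm up). The chute is 62 mm wide and rises 18 mm over 90 mm towards the gate, with side walls 24 mm high. Same axes as the feeder
- bin_place (a point): Where the origin of the green bin belongs, on the bench: feeder frame x = 0, y = -265 mm. The green stop bar for it runs along y on the far side, its near face 71 mm beyond this point in x, 40 mm high, from 125 mm on the +y side to 85 mm on the -y side. In its place the bin reaches 30 mm back under the chute's lip. Same axes as the feeder
- gate (a joint): Angle of the seesaw gate about its pivot (rad): 0 = tipped to the shut-off side, where it starts; 0.32 = rocked fully over to the open chute; stops at both ends, level at 0.16. A weight on a mast at its far side (top 225 mm above the bench) makes it fall to the nearer end and stay there. About 2 N on the yellow pad rocks it. Steel trough 240 mm long, 58 mm wide, walls 16 mm high
- press_pad (a point): Centre of the top face of the yellow press pad, 44 x 44 x 5 mm, on the robot's side of the trough near its open-chute end: in the feeder's frame x = -51, y = -95 mm, 142 mm up at the start. It sinks by 30 mm, to 112 mm, as the gate is rocked fully over; nothing is under it down to the base plate. A similar black pad is at the other end
- bin: Empty green plastic bin, loose, open on top, 140 (x) x 150 (y) x 70 mm high, walls 4 mm, 0.3 to 0.54 kg. Origin at the centre of its underside, z up, x pointing away from the robot. It starts 80 to 120 mm nearer the robot than its place (along the feeder's x), within 12 mm of it in y, turned by up to 0.12 rad from the feeder's axes
- reel1: Thread reel with red thread and wooden flanges, 34 mm diameter, 46 mm long, 40 g, loose, lying in the trough across it at its low end. Origin at its centre, own x along its axis
- reel2: Thread reel with blue thread and wooden flanges, 34 mm diameter, 46 mm long, 40 g, loose, lying in the trough across it at its low end. Origin at its centre, own x along its axis
- reel3: Thread reel with white thread and wooden flanges, 34 mm diameter, 46 mm long, 40 g, loose, lying in the trough across it at its low end. Origin at its centre, own x along its axis
- jar: Bystander, loose, to be left alone: jar with a green lid, 60 mm diameter, 60 mm high. Origin at its underside
- hammer: Bystander, loose, to be left alone: hammer lying flat. Origin at its underside
- cone: Bystander, loose, to be left alone: cone of white thread, 68 mm diameter at the foot, 100 mm high. Origin at its underside
- sandal_b: Bystander, loose, to be left alone: finished sandal with crossed white straps, about 220 x 76 x 55 mm, the one nearer the robot (its fellow is fixed). Origin at its underside
- tin: Bystander, loose, to be left alone: red round tin, 90 mm diameter, 45 mm high. Origin at its underside
- brush: Bystander, loose, to be left alone: brush lying flat. Origin at its underside

How it is judged:
By the outcome, as a careful person would: the job done as asked, in the order asked, and still so for the second after the job is handed in, with the robot touching nothing.
It also fails if it takes over 50 s, if anything falls off the work surface, if the arm or the gripper's body presses on something with over 40 N, if the wrist force passes 120 N, or if a joint passes its speed limit or range.

### The arm

A 6-joint arm with a two-finger parallel gripper is mounted at the origin on the work surface. World frame = base frame: x ahead of the robot, y to its left, z up, the work surface at z = 0. Lengths are in m, angles in rad, forces in N, time in s.
With the tool pointing down it reaches from about 0.25 to 0.725 m from the base axis. Payload 4 kg.
Tool frame: the origin (TCP) lies between the finger pads; the fingertips stand 19 mm ahead of it and the grasp point (between the pads) is the TCP; z points along the fingers, y is the direction in which the jaws open and shut (so a half turn about z gives the same grasp; the last joint's range is limited). The gripper opens to 85 mm and grips with 20 to 120 N. Pads are 22 mm wide; open, the fingers measure 114 mm over their backs; the gripper's body (76 mm by 85 mm) begins 54 mm behind the grasp point. The pads swing forward as they close: fully open they stand 13 mm farther back than shut.
Start: joints at [-1.278, 0.241, 0.005, 1.335, 0, 1.571], TCP at [0.144, -0.479, 0.25] pointing down, gripper open.
Joint ranges: [-2.72, 2.72], [-1.05, 1.87], [-1.09, 1.28], [-1.99, 2.15], [-1.42, 1.44], [-3.14, 3.14]. Speed limits (rad/s): [2.79, 2.79, 3.14, 3.14, 3.14, 3.14].

### API

Orientations are given as a unit quaternion [w, x, y, z].
In Python, from plant import readout, cams, sign_off gives the robot as it stands. The module is installed in compiled form; this text tells all that it offers.
- The arm moves only by the shell command python3 -m crank 'ROWS' [FORCE]. ROWS is JSON, a list of rows, each a list of 7 numbers: the shift along the world's x, y, z scaled (see below), then the turn, a rotation vector about the world's x, y, z scaled (see below), then the closure, from -1 (fully open) to 1 (shut). In form: [[tx, ty, tz, wx, wy, wz, hand], ...]. A call has exactly 5 rows; each row is the pose to reach, as a shift and turn from the pose commanded when the call began, turning the shorter way round; what a row does not reach only later rows make up. The controller multiplies each number of a shift by 100 mm and each number of a turn by 360 degrees. A row lasts 1/8 s, in which the tool goes at most 62.5 mm and 10.7 degrees, less where a joint would pass 70% of its speed; a pose out of reach is approached as far as the arm can. A call with a number of a shift or a turn outside -1 to 1 is refused whole. A call with a gripper value outside its range is refused whole. The fingers move at their own pace and stop on an object; FORCE is the grip in N (left out, the last holds). Time passes only in rows, so rows that repeat a pose let the fingers close, or fill a call up. It gives the time, the measured TCP pose, the force and the opening at its end, in the units of the state.
- readout.sense(): the state, without advancing time (a new reading comes with each control period).
- cams.snapshot(name): name is "scene" or "top" or "wrist"; returns a dict with "pixels" (420x560x3 uint8, blue, green, red), "depth" (420x560 float32, m along the optical axis (not along the pixel's ray), 0 where there is no reading), "camera_matrix" (3x3 intrinsics, pixels), "R" (3x3) and "t" (3): a world point X has camera coordinates R X + t; the wrist camera has in their place "mount" (4x4, takes a point from camera to tool coordinates, whose origin is the TCP and whose axes are the flange's). Camera axes: x right, y down, z forward; pixel columns grow to the right and rows downward; lengths in m; the calibration is good to about 2 mm. The wrist camera is an equidistant fisheye: a pixel r from the principal point sees the ray r / f radians off the axis. A picture is of the moment at which its call begins: read the wrist's pose just before it.
- sign_off(): hands the job in, once; it reports no verdict.
The state is a dict: "time": time; "joint_pos": joint angles; "qd": joint speeds; "joint_torque": joint torques, N m; "position": TCP position; "tcp_rot": TCP orientation; "contact_force": force on the tool from outside, world axes, zero at the start; "torque": the same for the moment, N m; "width": finger opening in m.
Only numpy, scipy, OpenCV 4.12 (cv2) and the standard library are available. Lean on these libraries where they do the work, as an engineer would, in place of code of your own. Each camera call takes 0.05 s, during which the arm holds its last target. There are 200 camera calls.

## Working session

There is one attempt and no reset: what is moved stays moved. The work goes in short steps, Python scripts to look and compute and a shell command to move; the robot and the scene stay as the last step left them, time stands still between calls to the robot, and variables do not carry over. Pictures are saved under pics/ and viewed, about 8 in all and at most 12, crops included, and the job is handed in when it is done.

```bash
mkdir -p pics; python3 - <<'E'
from plant import readout, cams
import cv2,numpy as np
print(readout.sense())
for n in("scene","top"):
    s=cams.snapshot(n); cv2.imwrite(f"pics/{n}0.png",s["pixels"]); np.savez(f"{n}0.npz",**s)
    print(n,s["camera_matrix"],s["R"],s["t"])
E
```

```text
{'time': 0.0, 'joint_pos': array([-1.27801344e+00,  2.41448596e-01,  3.70001647e-03,  1.33520628e+00,
       -7.48738664e-06,  1.57078027e+00]), 'qd': array([ 0.00049051,  0.00010337, -0.0005803 , -0.00273333,  0.00104902,
       -0.00085169]), 'joint_torque': array([-5.86454589e-04, -3.72320652e+01,  2.52403790e+01,  1.69390003e-02,
       -9.14572934e-05,  1.04631260e-05]), 'position': array([ 0.1441319 , -0.47814241,  0.2493859 ]), 'tcp_rot': array([-1.06717740e-03,  9.89302147e-01,  1.45876991e-01, -1.61126692e-04]), 'contact_force': array([0.18635506, 0.80937829, 0.2039752 ]), 'torque': array([0.02459701, 0.0276945 , 0.01871753]), 'width': 0.08546662409810597}
scene [[383.21752535   0.         275.07777253]
 [  0.         383.21752535 208.9769732 ]
 [  0.           0.           1.        ]] [[-4.52157286e-01  8.91937794e-01 -8.71635676e-04]
 [ 7.03464345e-01  3.56011771e-01 -6.15137004e-01]
 [-5.48353630e-01 -2.78751843e-01 -7.88419753e-01]] [ 0.21495086 -0.27161035  1.3531095 ]
top [[475.87156126   0.         281.99375425]
 [  0.         475.87156126 213.95257519]
 [  0.           0.           1.        ]] [[-0.00847421 -0.99979321 -0.01848601]
 [-0.99798309  0.00961906 -0.06274739]
 [ 0.06291224  0.01791699 -0.99785822]] [0.01330943 0.48799676 1.61829896]
```

View pics/top0.png

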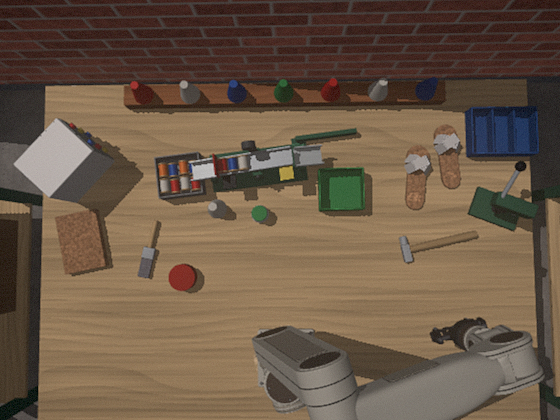

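View pics/scene0.png

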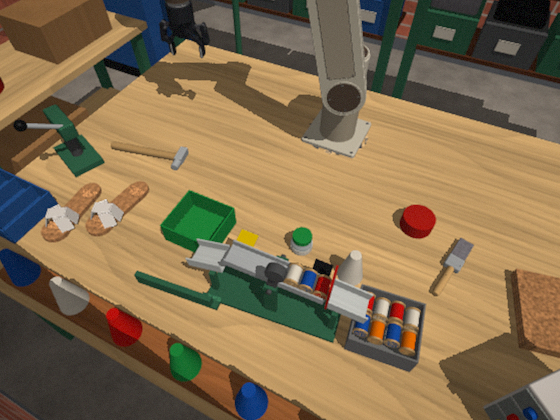

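The top view shows the green bin at (341,189), the stop bar from (292,139) to (356,132), the yellow pad at (286,173), the jar at (260,214) and the hammer at (405,248). The scene view agrees. Next I measure with colour masks plus depth.

```bash
cat > h.py <<'E'
import numpy as np,cv2
def cloud(s):
    K=s["camera_matrix"];d=s["depth"];v,u=np.mgrid[:420,:560]
    C=np.stack([(u-K[0,2])/K[0,0]*d,(v-K[1,2])/K[1,1]*d,d],-1)
    return (C-s["t"])@s["R"]
def hsv(s): return cv2.cvtColor(s["pixels"],cv2.COLOR_BGR2HSV)
def inr(H,lo,hi): return cv2.inRange(H,np.array(lo),np.array(hi))>0
E
python3 - <<'E'
from h import *
for n,roi_b,roi_p in(("top",(310,375,155,220),(270,300,160,185)),("scene",(150,245,185,260),(230,265,225,250))):
    s=np.load(n+"0.npz");P=cloud(s);H=hsv(s)
    v,u=np.mgrid[:420,:560]
    box=lambda r:(u>=r[0])&(u<r[1])&(v>=r[2])&(v<r[3])&(s["depth"]>0)
    m=box(roi_p)&inr(H,(22,120,100),(35,255,255)); q=P[m]
    print(n,"pad",m.sum(),np.median(q,0),q.min(0),q.max(0))
    g=inr(H,(45,80,20),(85,255,255))
    m=box(roi_b)&g&(P[...,2]>.06)&(P[...,2]<.08); q=P[m]
    print("rim",m.sum(),q.min(0),q.max(0),cv2.minAreaRect(q[:,:2].astype(np.float32)*1000))
    r=(285,365,122,146) if n=="top" else (130,225,268,310)
    m=box(r)&g&(P[...,2]>.034)&(P[...,2]<.046); q=P[m]
    if m.sum(): print("bar",m.sum(),q.min(0),q.max(0),cv2.minAreaRect(q[:,:2].astype(np.float32)*1000))
    # red plate, reels, chute ends (bright grey, z .08-.11)
    m=box((180,225,150,190) if n=="top" else (315,345,270,315))&(inr(H,(0,150,80),(6,255,255))|inr(H,(174,150,80),(180,255,255))); q=P[m]
    if m.sum(): print("red",m.sum(),np.median(q,0))
    for nm,rr in (("jar",(245,275,200,228)),("cone",(205,225,198,222)),("hammer",(395,480,228,266)),("sandal",(400,432,142,212))):
        if n=="top":
            m=box(rr)&(P[...,2]>.012);q=P[m];print(nm,q.min(0).round(3),q.max(0).round(3))
E
```

```text
top pad 184 [ 0.61248409 -0.00725044  0.14150115] [ 0.59175656 -0.03042031  0.00389483] [0.65452624 0.0151167  0.15222254]
rim 215 [ 0.49941827 -0.26437247  0.0600669 ] [ 0.63890166 -0.11280091  0.07845316] ((569.02880859375, -188.44961547851562), (138.2188720703125, 150.77491760253906), 0.6084438562393188)
bar 32 [ 0.74846307 -0.23627113  0.03522013] [ 0.77462742 -0.0415595   0.04591423] ((758.5989379882812, -139.28465270996094), (9.59042739868164, 196.45394897460938), 7.144686698913574)
red 119 [0.60953588 0.2200544  0.13272007]
jar [0.464 0.06  0.014] [0.518 0.115 0.071]
cone [0.48  0.207 0.013] [0.541 0.267 0.108]
hammer [ 0.324 -0.651  0.012] [ 0.427 -0.387  0.037]
sandal [ 0.501 -0.5    0.012] [ 0.722 -0.407  0.063]
scene pad 239 [ 0.60912779 -0.00560794  0.14233085] [ 0.58994534 -0.02858794  0.13525102] [0.63546538 0.02013742 0.15918233]
rim 434 [ 0.49917863 -0.26390994  0.06000089] [ 0.63992657 -0.1118893   0.07435579] ((568.7791137695312, -187.658447265625), (140.05459594726562, 150.7893524169922), 0.9169416427612305)
bar 443 [ 0.69701726 -0.24404758  0.03401084] [ 0.77775955 -0.03627729  0.04564083] ((759.5817260742188, -136.04208374023438), (56.937374114990234, 211.31118774414062), 19.799877166748047)
red 275 [0.642953   0.20553956 0.13928496]
```

Bin centre is about (0.569, -0.188), yaw ≈ 0.013. The bar gives a feeder yaw of ≈ 0.125. From the pad, the feeder origin is ≈ (0.650, 0.094) and bin_place ≈ (0.683, -0.169). That predicts the bar centre at (0.756, -0.140), and I measured (0.759, -0.139), so they agree. I'll move to behind the bin with the jaws open and parallel to its near face.

```bash
python3 -m crank '[[0.2,0.2,0,0,0,-0.01,-1],[0.4,0.4,0,0,0,-0.02,-1],[0.6,0.6,0,0,0,-0.03,-1],[0.8,0.8,0,0,0,-0.04,-1],[1,0.96,0,0,0,-0.0445,-1]]'
python3 -m crank '[[0.2,0.2,0,0,0,0,-1],[0.4,0.4,0,0,0,0,-1],[0.6,0.6,0,0,0,0,-1],[0.8,0.8,0,0,0,0,-1],[1,0.96,0,0,0,0,-1]]'
python3 -m crank '[[0.2,0.2,-0.1,0,0,0,-1],[0.4,0.4,-0.3,0,0,0,-1],[0.6,0.6,-0.5,0,0,0,-1],[0.8,0.8,-0.7,0,0,0,-1],[1,0.96,-0.9,0,0,0,-1]]'
```

```text
time: 0.72
position: [0.2447, -0.3816, 0.2499]
tcp_rot: [-0.0, 1.0, 0.006, -0.0]
contact_force: [0.4, 0.2, 0.1]
width: 0.0851
time: 1.35
position: [0.3446, -0.2857, 0.2499]
tcp_rot: [-0.0, 1.0, 0.007, -0.0]
contact_force: [0.8, 0.3, -0.3]
width: 0.0852
time: 1.98
position: [0.4446, -0.1897, 0.1593]
tcp_rot: [-0.0, 1.0, 0.007, -0.0]
contact_force: [0.7, 0.4, 0.6]
width: 0.0856
```

```bash
python3 -m crank '[[0,0,-0.2,0,0,0,-1],[0,0,-0.4,0,0,0,-1],[0,0,-0.6,0,0,0,-1],[0,0,-0.8,0,0,0,-1],[0,0,-0.9,0,0,0,-1]]'
python3 -m crank '[[0,0,-0.1,0,0,0,-1],[0,0,-0.2,0,0,0,-1],[0,0,-0.33,0,0,0,-1],[0,0,-0.33,0,0,0,-1],[0,0,-0.33,0,0,0,-1]]'
python3 - <<'E'
from plant import cams
from h import *
s=cams.snapshot("wrist"); cv2.imwrite("pics/w1.png",s["pixels"]); print(s["camera_matrix"],s["mount"])
s=cams.snapshot("scene"); cv2.imwrite("pics/s1.png",s["pixels"]);np.savez("s1.npz",**s)
a=cv2.resize(s["pixels"][150:330,100:340],None,fx=2.5,fy=2.5); cv2.imwrite("pics/s1c.png",a)
E
```

```text
time: 2.6
position: [0.4433, -0.1903, 0.0689]
tcp_rot: [-0.001, 1.0, 0.007, -0.001]
contact_force: [0.6, 0.8, 0.6]
width: 0.0854
time: 3.22
position: [0.4444, -0.1908, 0.0374]
tcp_rot: [0.0, 1.0, 0.007, 0.0]
contact_force: [0.1, 0.1, 0.6]
width: 0.0856
[[325.1922621    0.         281.58308969]
 [  0.         325.1922621  210.9759068 ]
 [  0.           0.           1.        ]] [[-6.54194148e-04 -9.44614950e-01 -3.28180085e-01  8.45027203e-02]
 [ 9.99999709e-01 -7.46714889e-04  1.55902484e-04 -1.35340771e-03]
 [-3.92324773e-04 -3.28179888e-01  9.44615164e-01 -1.24236421e-01]
 [ 0.00000000e+00  0.00000000e+00  0.00000000e+00  1.00000000e+00]]
```

View pics/s1c.png

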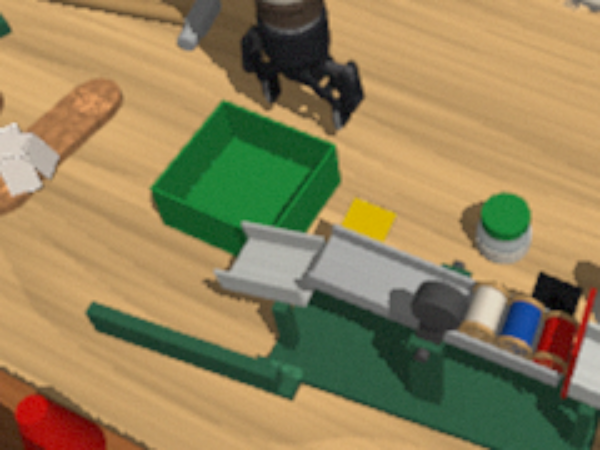

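The crop shows the open fingers at (265,100) and (345,115), square behind the bin's near wall. The stop bar at (190,345) is free. Now up to contact.

```bash
python3 -m crank '[[0.12,0.0,0,0,0,0,-1],[0.24,0,0,0,0,0,-1],[0.32,0,0,0,0,0,-1],[0.38,0,0,0,0,0,-1],[0.38,0,0,0,0,0,-1]]'
python3 -m crank '[[0.02,0.0,0,0,0,0,-1],[0.04,0,0,0,0,0,-1],[0.06,0,0,0,0,0,-1],[0.08,0,0,0,0,0,-1],[0.10,0,0,0,0,0,-1]]'
python3 - <<'E'
from plant import cams,readout
from h import *
print(readout.sense()["contact_force"])
s=cams.snapshot("scene");P=cloud(s);H=hsv(s);v,u=np.mgrid[:420,:560]
m=(u>145)&(u<250)&(v>175)&(v<265)&inr(H,(45,80,20),(85,255,255))&(P[...,2]>.06)&(P[...,2]<.08)
print(cv2.minAreaRect(P[m][:,:2].astype(np.float32)*1000))
E
```

```text
time: 3.95
position: [0.4828, -0.1907, 0.0372]
tcp_rot: [0.0, 1.0, 0.007, 0.0]
contact_force: [0.4, -0.1, 0.1]
width: 0.0856
time: 4.58
position: [0.4911, -0.1906, 0.0373]
tcp_rot: [-0.0, 1.0, 0.006, -0.001]
contact_force: [-4.5, -0.3, 2.7]
width: 0.0854
[-4.49204863 -0.3314875   2.69435729]
((572.2158813476562, -188.00131225585938), (142.5553436279297, 152.42465209960938), 0.7923976182937622)
```

```bash
for i in 1; do python3 -m crank '[[0.06,0.004,0,0,0,0.001,-1],[0.12,0.008,0,0,0,0.002,-1],[0.18,0.012,0,0,0,0.003,-1],[0.24,0.02,0,0,0,0.004,-1],[0.30,0.024,0,0,0,0.005,-1]]'; done
python3 -m crank '[[0.06,0.004,0,0,0,0.001,-1],[0.12,0.008,0,0,0,0.002,-1],[0.18,0.012,0,0,0,0.003,-1],[0.24,0.02,0,0,0,0.004,-1],[0.30,0.024,0,0,0,0.005,-1]]'
python3 - <<'E'
from plant import cams,readout
from h import *
print(readout.sense()["contact_force"])
s=cams.snapshot("scene");P=cloud(s);H=hsv(s);v,u=np.mgrid[:420,:560]
m=(u>135)&(u<250)&(v>175)&(v<268)&inr(H,(45,80,20),(85,255,255))&(P[...,2]>.06)&(P[...,2]<.08)
print(cv2.minAreaRect(P[m][:,:2].astype(np.float32)*1000))
E
```

```text
time: 5.25
position: [0.5227, -0.1882, 0.0372]
tcp_rot: [-0.0, 1.0, 0.023, -0.0]
contact_force: [-3.4, -0.6, 1.3]
width: 0.0855
time: 5.88
position: [0.5528, -0.1858, 0.0373]
tcp_rot: [-0.0, 0.999, 0.038, 0.0]
contact_force: [-2.3, 0.6, -1.4]
width: 0.085
[-2.33853704  0.60306969 -1.44635071]
((631.7086181640625, -178.76620483398438), (146.46945190429688, 151.25547790527344), 3.787907361984253)
```

```bash
python3 -m crank '[[0.06,0.005,0,0,0,0.001,-1],[0.12,0.01,0,0,0,0.0025,-1],[0.18,0.02,0,0,0,0.004,-1],[0.24,0.025,0,0,0,0.0055,-1],[0.30,0.03,0,0,0,0.007,-1]]'
python3 -m crank '[[0.02,0.003,0,0,0,0.0005,-1],[0.05,0.006,0,0,0,0.0008,-1],[0.08,0.01,0,0,0,0.0008,-1],[0.11,0.014,0,0,0,0.0008,-1],[0.14,0.017,0,0,0,0.0008,-1]]'
python3 - <<'E'
from plant import cams,readout
from h import *
print(readout.sense()["contact_force"])
s=cams.snapshot("top");P=cloud(s);H=hsv(s);cv2.imwrite("pics/t2.png",cv2.resize(s["pixels"][100:240,260:420],None,fx=4,fy=4))
s=cams.snapshot("scene");cv2.imwrite("pics/s2.png",cv2.resize(s["pixels"][170:320,110:310],None,fx=3.5,fy=3.5))
E
```

```text
time: 6.55
position: [0.5827, -0.1829, 0.0374]
tcp_rot: [0.0, 0.998, 0.06, -0.0]
contact_force: [-1.3, -1.2, 2.3]
width: 0.0851
time: 7.18
position: [0.5964, -0.1811, 0.0374]
tcp_rot: [-0.0, 0.998, 0.063, -0.0]
contact_force: [-4.3, -0.2, 2.5]
width: 0.0852
[-4.25006803 -0.21986369  2.50775856]
```

View pics/s2.png

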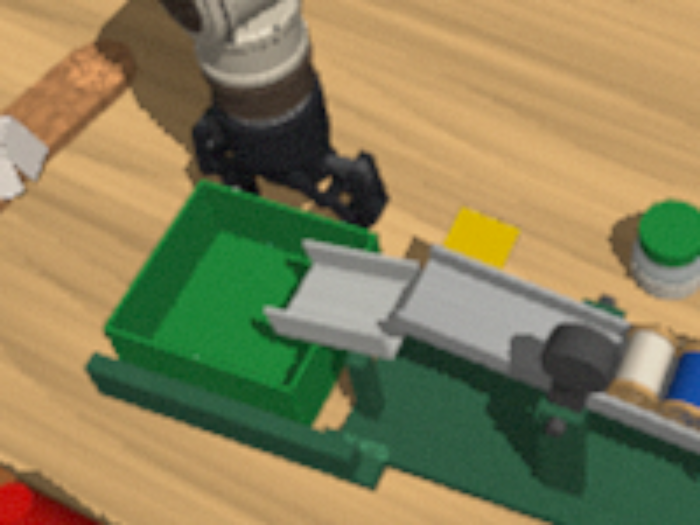

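The picture shows the bin almost parallel to the bar, with a thin gap at (220,385). The chute lip is over the bin. I'll creep on until the force rises.

```bash
python3 -m crank '[[0.01,0.001,0,0,0,0,-1],[0.02,0.0025,0,0,0,0,-1],[0.03,0.004,0,0,0,0,-1],[0.04,0.005,0,0,0,0,-1],[0.05,0.006,0,0,0,0,-1]]'
python3 -m crank '[[0.01,0.001,0,0,0,0,-1],[0.02,0.0025,0,0,0,0,-1],[0.02,0.0025,0,0,0,0,-1],[0.02,0.0025,0,0,0,0,-1],[0.02,0.0025,0,0,0,0,-1]]'
```

```text
time: 7.9
position: [0.6013, -0.1806, 0.0374]
tcp_rot: [-0.0, 0.998, 0.062, -0.0]
contact_force: [-4.4, -0.5, 4.0]
width: 0.0852
time: 8.52
position: [0.6033, -0.1804, 0.0373]
tcp_rot: [0.0, 0.998, 0.062, 0.0]
contact_force: [-4.2, -0.8, 3.5]
width: 0.0854
```

```bash
python3 -m crank '[[0.005,0.001,0,0,0,0,-1],[0.01,0.001,0,0,0,0,-1],[0.015,0.002,0,0,0,0,-1],[0.02,0.0025,0,0,0,0,-1],[0.02,0.0025,0,0,0,0,-1]]'
```

```text
time: 9.15
position: [0.6033, -0.1804, 0.0373]
tcp_rot: [0.0, 0.998, 0.062, -0.002]
contact_force: [-10.0, -1.4, 7.9]
width: 0.0854
```

```bash
python3 -m crank '[[0.005,0.001,0,0,0,0,-1],[0.01,0.001,0,0,0,0,-1],[0.015,0.002,0,0,0,0,-1],[0.015,0.002,0,0,0,0,-1],[0.015,0.002,0,0,0,0,-1]]'
python3 - <<'E'
from plant import cams
from h import *
s=cams.snapshot("scene");np.savez("s3.npz",**s);P=cloud(s);H=hsv(s);v,u=np.mgrid[:420,:560]
th=.125;R=np.array([[np.cos(th),np.sin(th)],[-np.sin(th),np.cos(th)]])
g=inr(H,(45,60,20),(90,255,255));L=(P[...,:2]-[.683,-.169])@R.T
z=P[...,2]
m=g&(z>.066)&(z<.076)&(abs(L[...,0])<.1)&(abs(L[...,1])<.1);q=L[m]
print("rim",m.sum(),np.percentile(q,[1,99],axis=0),cv2.minAreaRect(q.astype(np.float32)*1000))
for a in(-.07,-.03,0.03):  # far rim and bar profile at slices
    b=g&(abs(L[...,1]-a)<.006)&(L[...,0]>.04)&(L[...,0]<.1)
    o=np.argsort(L[...,0][b]); print(a,[(round(x*1000),round(y*1000)) for x,y in zip(L[...,0][b][o],z[b][o])][::4])
cv2.imwrite("pics/s3.png",cv2.resize(s["pixels"][190:310,120:280],None,fx=4.5,fy=4.5))
E
```

```text
time: 9.78
position: [0.6032, -0.1804, 0.0373]
tcp_rot: [0.0, 0.998, 0.062, -0.003]
contact_force: [-14.4, -1.4, 9.9]
width: 0.0851
rim 335 [[-0.06826889 -0.07447911]
 [ 0.0712877   0.07477689]] ((1.4175338745117188, -0.4713287353515625), (151.39691162109375, 142.63357543945312), 89.90151977539062)
-0.07 [(40, 51), (41, 5), (42, 61), (43, 12), (43, 47), (45, 19), (45, 56), (47, 22), (48, 59), (48, 44), (49, 67), (50, 52), (51, 63), (52, 36), (54, 64), (55, 46), (57, 69), (59, 58), (61, 71), (63, 69), (67, 70), (70, 50), (70, 47), (70, 64), (71, 67), (71, 45), (72, 39), (74, 41), (77, 38), (80, 41), (82, 40), (84, 11), (84, 29), (84, 39), (85, 33), (85, 27), (85, 5), (86, 18)]
-0.03 [(68, 71), (69, 71), (70, 65), (70, 70), (71, 55), (71, 53), (71, 50), (72, 46), (74, 40), (76, 41), (79, 43), (80, 38), (83, 40), (84, 37), (84, 4), (85, 14), (85, 39), (85, 20), (85, 23)]
0.03 [(41, 6), (69, 71), (70, 70), (70, 45), (70, 62), (71, 56), (71, 51), (71, 41), (71, 40), (74, 41), (76, 40), (78, 42), (80, 41), (82, 41), (84, 9), (85, 21), (85, 32), (85, 13), (85, 31), (85, 28), (86, 20)]
```

View pics/s3.png

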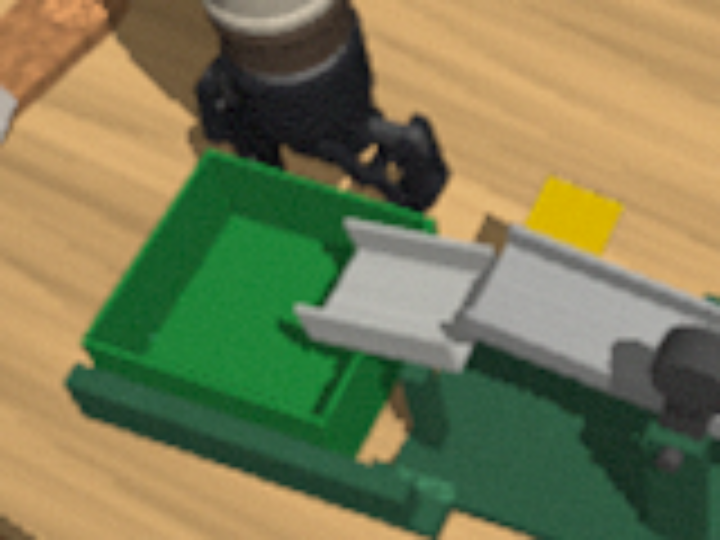

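The bin is flush against the bar. Its rim spans ±70 × ±75 mm about bin_place, the far wall is at 71 mm touching the bar face, and the force rose while the motion stopped. I back straight off, rise and shut the fingers.

```bash
python3 -m crank '[[-0.05,-0.006,0,0,0,0,-1],[-0.15,-0.019,0,0,0,0,-1],[-0.3,-0.037,0,0,0,0,-1],[-0.45,-0.056,0,0,0,0,-1],[-0.5,-0.062,0,0,0,0,-1]]'
python3 -m crank '[[0,0,0.2,0,0,0,-1],[0,0,0.4,0,0,0,-1],[0,0,0.6,0,0,0,-1],[0,0,0.8,0,0,0,-1],[0,0,1,0,0,0,-1]]'
python3 -m crank '[[0,0,0.2,0,0,0,1],[0,0,0.4,0,0,0,1],[0,0,0.6,0,0,0,1],[0,0,0.75,0,0,0,1],[0,0,0.75,0,0,0,1]]' 30
python3 - <<'E'
from plant import cams,readout
from h import *
s=cams.snapshot("scene");P=cloud(s);H=hsv(s);v,u=np.mgrid[:420,:560]
th=.125;R=np.array([[np.cos(th),np.sin(th)],[-np.sin(th),np.cos(th)]])
g=inr(H,(45,60,20),(90,255,255));L=(P[...,:2]-[.683,-.169])@R.T;z=P[...,2]
q=L[g&(z>.066)&(z<.076)&(abs(L[...,0])<.1)&(abs(L[...,1])<.1)]
print("rim",cv2.minAreaRect(q.astype(np.float32)*1000))
m=inr(H,(22,120,100),(35,255,255))&(z>.12)&(z<.16)&(u>225)&(u<270)&(v>220)&(v<255)
print("pad",m.sum(),cv2.minAreaRect(P[m][:,:2].astype(np.float32)*1000),np.median(P[m],0))
E
```

```text
time: 10.45
position: [0.5563, -0.1861, 0.0372]
tcp_rot: [-0.0, 0.998, 0.062, 0.0]
contact_force: [-0.7, 0.1, 0.2]
width: 0.0854
time: 11.08
position: [0.5575, -0.186, 0.138]
tcp_rot: [0.0, 0.998, 0.063, 0.001]
contact_force: [-0.6, -0.2, 0.2]
width: 0.0855
time: 11.7
position: [0.5579, -0.1863, 0.2136]
tcp_rot: [0.001, 0.998, 0.063, 0.002]
contact_force: [-0.5, -0.1, 1.2]
width: 0.0003
rim ((2.677642822265625, -0.23737335205078125), (150.35948181152344, 138.21290588378906), 89.96452331542969)
pad 237 ((613.1693725585938, -4.660394668579102), (44.85332489013672, 45.055789947509766), 6.7830328941345215) [ 0.60912656 -0.00525279  0.14235253]
```

```bash
python3 -m crank '[[0.05,0.18,0,0,0,0,1],[0.1,0.36,0,0,0,0,1],[0.15,0.54,0,0,0,0,1],[0.2,0.72,0,0,0,0,1],[0.25,0.9,0,0,0,0,1]]'
python3 -m crank '[[0.05,0.18,0,0,0,0,1],[0.1,0.36,0,0,0,0,1],[0.15,0.54,0,0,0,0,1],[0.2,0.72,0,0,0,0,1],[0.245,0.9,0,0,0,0,1]]'
python3 -m crank '[[0,0,-0.1,0,0,0,1],[0,0,-0.2,0,0,0,1],[0,0,-0.3,0,0,0,1],[0,0,-0.40,0,0,0,1],[0,0,-0.42,0,0,0,1]]'
python3 - <<'E'
from plant import cams
import cv2
s=cams.snapshot("scene");cv2.imwrite("pics/s4.png",cv2.resize(s["pixels"][170:330,180:360],None,fx=3.6,fy=3.6))
E
```

```text
time: 12.38
position: [0.5822, -0.0945, 0.2123]
tcp_rot: [-0.0, 0.998, 0.063, -0.0]
contact_force: [-0.3, -0.2, 0.8]
width: 0.0002
time: 13.0
position: [0.6067, -0.005, 0.2123]
tcp_rot: [0.0, 0.998, 0.062, 0.0]
contact_force: [-0.3, -0.9, -0.1]
width: -0.0002
time: 13.62
position: [0.6056, -0.0066, 0.169]
tcp_rot: [-0.0, 0.998, 0.062, -0.001]
contact_force: [0.3, -0.4, 0.2]
width: -0.0002
```

View pics/s4.png

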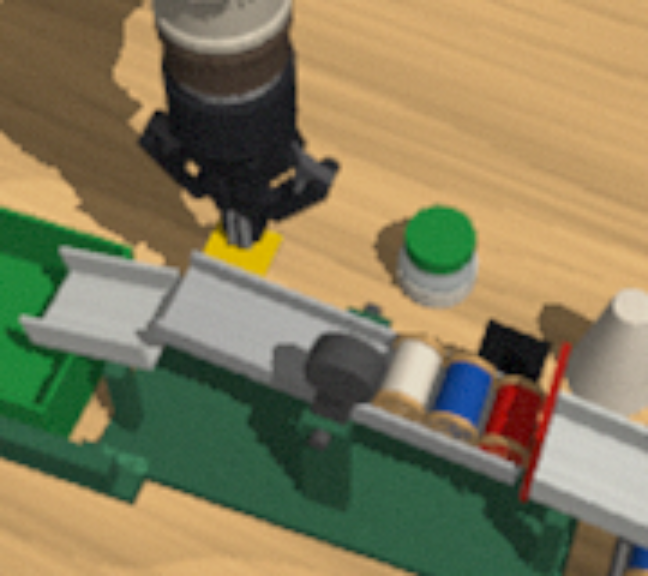

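The shut fingertips at (238,240) are centred just above the yellow pad, and the three reels are still held at the red plate. Now press.

```bash
python3 -m crank '[[0,0,-0.05,0,0,0,1],[0,0,-0.1,0,0,0,1],[0,0,-0.15,0,0,0,1],[0,0,-0.20,0,0,0,1],[0,0,-0.25,0,0,0,1]]'
python3 -m crank '[[0,0,-0.05,0,0,0,1],[0,0,-0.09,0,0,0,1],[0,0,-0.12,0,0,0,1],[0,0,-0.13,0,0,0,1],[0,0,-0.13,0,0,0,1]]'
python3 - <<'E'
from plant import cams
import cv2
s=cams.snapshot("scene");cv2.imwrite("pics/s5.png",cv2.resize(s["pixels"][170:330,140:340],None,fx=3.6,fy=3.6))
E
```

```text
time: 14.3
position: [0.6065, -0.0062, 0.1451]
tcp_rot: [0.0, 0.998, 0.062, 0.0]
contact_force: [-0.1, -1.1, 2.2]
width: -0.0003
time: 14.92
position: [0.6062, -0.0059, 0.1326]
tcp_rot: [-0.0, 0.998, 0.063, -0.0]
contact_force: [-0.5, -0.8, 2.6]
width: -0.0002
```

View pics/s5.png

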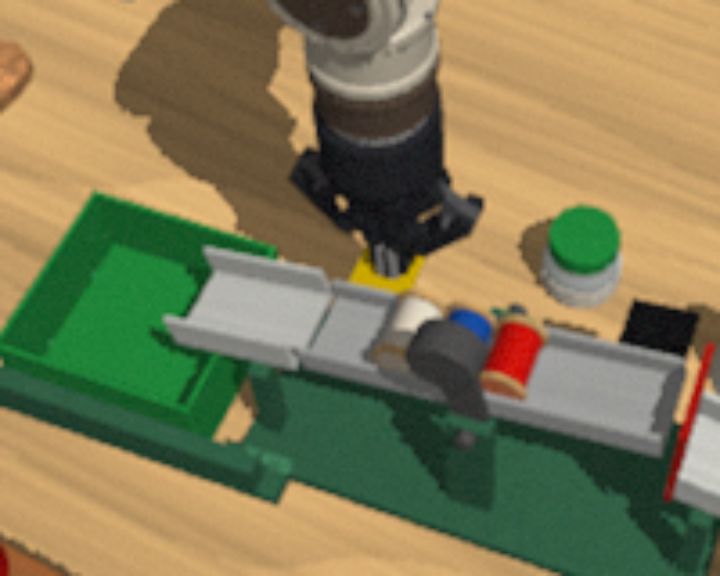

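The gate is over and the reels are rolling towards the open chute (white at (405,325)). I hold it down until they are through.

```bash
python3 -m crank '[[0,0,-0.01,0,0,0,1],[0,0,-0.015,0,0,0,1],[0,0,-0.015,0,0,0,1],[0,0,-0.015,0,0,0,1],[0,0,-0.015,0,0,0,1]]'
python3 -m crank '[[0,0,0,0,0,0,1],[0,0,0,0,0,0,1],[0,0,0,0,0,0,1],[0,0,0,0,0,0,1],[0,0,0,0,0,0,1]]'
python3 - <<'E'
from plant import cams
import cv2
s=cams.snapshot("scene");cv2.imwrite("pics/s6.png",cv2.resize(s["pixels"][170:330,120:340],None,fx=3.6,fy=3.6))
E
```

```text
time: 15.6
position: [0.6062, -0.0058, 0.1324]
tcp_rot: [-0.0, 0.998, 0.063, 0.0]
contact_force: [-3.6, 0.4, 9.0]
width: 0.0004
time: 16.23
position: [0.6062, -0.0058, 0.1324]
tcp_rot: [-0.0, 0.998, 0.063, 0.001]
contact_force: [-2.6, 0.4, 8.9]
width: -0.0001
```

View pics/s6.png

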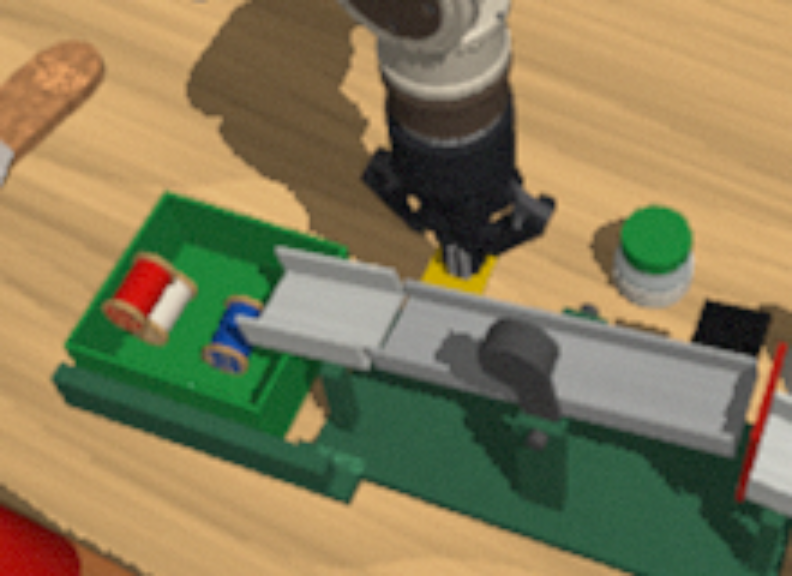

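All three reels are in the bin: red (150,290), white (170,310) and blue (235,335). I lift off and let things settle.

```bash
python3 -m crank '[[0,0,0.1,0,0,0,1],[0,0,0.25,0,0,0,1],[0,0,0.45,0,0,0,1],[0,0,0.7,0,0,0,1],[0,0,1,0,0,0,1]]'
python3 -m crank '[[-0.2,0,0,0,0,0,1],[-0.4,0,0,0,0,0,1],[-0.6,0,0,0,0,0,1],[-0.8,0,0,0,0,0,1],[-0.8,0,0,0,0,0,1]]'
python3 -m crank '[[0,0,0,0,0,0,1],[0,0,0,0,0,0,1],[0,0,0,0,0,0,1],[0,0,0,0,0,0,1],[0,0,0,0,0,0,1]]'
python3 - <<'E'
from plant import cams,readout
from h import *
print(readout.sense()["contact_force"])
s=cams.snapshot("scene");P=cloud(s);H=hsv(s);cv2.imwrite("pics/s7.png",s["pixels"])
th=.125;R=np.array([[np.cos(th),np.sin(th)],[-np.sin(th),np.cos(th)]])
g=inr(H,(45,60,20),(90,255,255));L=(P[...,:2]-[.683,-.169])@R.T;z=P[...,2]
q=L[g&(z>.066)&(z<.076)&(abs(L[...,0])<.1)&(abs(L[...,1])<.1)]
print("rim",np.percentile(q,[1,99],axis=0),cv2.minAreaRect(q.astype(np.float32)*1000))
E
```

```text
time: 16.9
position: [0.6062, -0.0062, 0.2317]
tcp_rot: [0.0, 0.998, 0.062, -0.0]
contact_force: [0.7, 0.6, -0.1]
width: -0.0001
time: 17.52
position: [0.5257, -0.0062, 0.2318]
tcp_rot: [0.0, 0.998, 0.062, 0.0]
contact_force: [0.2, 0.3, -0.3]
width: -0.0001
time: 18.15
position: [0.5264, -0.0061, 0.2307]
tcp_rot: [-0.0, 0.998, 0.063, -0.0]
contact_force: [0.4, 0.5, -0.5]
width: -0.0002
[ 0.39442048  0.50267486 -0.52875224]
rim [[-0.06647993 -0.07589502]
 [ 0.07142106  0.07423963]] ((2.38739013671875, -0.7537307739257812), (150.75860595703125, 138.85873413085938), 89.768798828125)
```

View pics/s7.png

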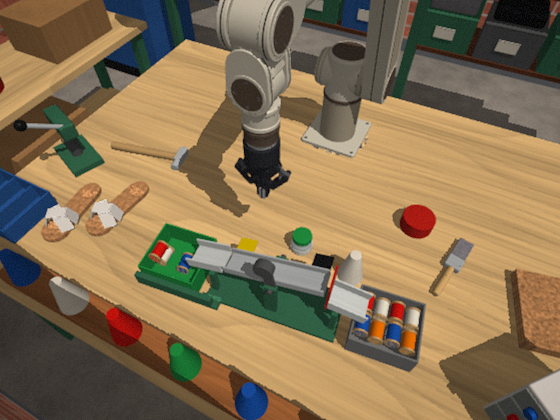

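The final view shows the bin against the bar at (180,262) with the reels inside, and the gate rocked over. The jar, cone, hammer, sandals, tin and brush are where they were, and the arm is clear.

```bash
python3 -c "
from plant import sign_off
print(sign_off())"
```

```text
the job is handed in; nothing more can be done
None
```

The job is done and handed in, at about 18 s on the robot's clock. I pushed the green bin back with the open fingertips until it met the stop bar. Then I backed off and pressed the yellow pad with shut fingers, and all three reels rolled down the chute into the bin.

- **Bin position:** the last check had the bin flush with the bar, far wall at 71 mm, square to within 0.3° and about 1 mm off in y. The force had risen to 14 N there with no further motion.
- **Reels and gate:** the picture taken while I still held the pad down shows red, white and blue all in the bin. In the final, coarser view the gate is still rocked over, but I did not pick out the white reel separately.
- **Other things and the arm:** the other things on the bench look unmoved, judged by eye against the first picture. The gripper was clear of everything, and the force reading was near zero.
- **Disagreements:** none of the checks failed. The pad and bar measurements differed by about 3 mm, which is within what the cameras can resolve.

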